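Draw the blue cover plate into the drilling jig

TASK

First push the purple paint tin out of the drilling jig and onto its round red-and-white mark, upright and with its base inside the mark. Then press down on the blue cover plate and draw it out from under the green riser, sliding it flat into the corner of the jig so that it lies flush against both steel stop bars. Never lift or tip the tin or the plate off the bench, and leave the bare metal plate and everything else where it is.

Things in the scene. Friction and masses are not known exactly. Their poses are not given: they have to be found in the camera images.
- tin_center (a point): centre (half-way up) of the purple round paint tin with a white band and bright lid: 100 mm diameter, 80 mm high, about 0.6 kg, loose, closed and too wide to grasp; it starts upright in the jig. Axes: z along the tin, up
- mark_center (a point): centre, on the bench top, of the round painted parking mark for the tin: flat, 140 mm diameter, red with a white rim and a white centre
- blue_plate_top (a point): centre of the top face of the blue cover plate: flat rectangle 110 mm along its x, 130 mm along its y, 6 mm thick, 0.25 kg, loose, no handle; grippy coat on top, smooth slippery underside. It starts in one of the two places under the riser, its x roughly away from the robot, with about 45 to 75 mm of it sticking out in front
- bare_plate_top (a point): centre of the top face of the other plate, of bare aluminium, same size as the blue one, in the other place under the riser; not to be moved
- jig_corner (a point): inner corner of the fixed drilling jig, on the bench top, between two steel stop bars 12 mm high and 16 mm thick. Front bar: stop face at x = 0, from y = +16 to -110 mm, the bar lying at negative x (robot's side). Side bar: stop face at y = 0, from x = 0 to 45 mm, the bar lying at positive y
- jig_place (a point): centre, on the bench top, of the plate's place in the jig, outlined in yellow paint: 110 mm along x, 130 mm along y, axes as jig_corner; it lies at x = 55, y = -65 mm from jig_corner. The plate's x goes along this x, either way round
- riser: low green steel shelf, fixed; origin on the bench under the middle of its front edge, x pointing back. Board 360 mm wide (y), 160 mm deep, underside 30 and top 40 mm up; open in front, walls below at both ends (inner faces y = +-170 mm) and back (x = 150 mm). Stock up to 105 mm above the bench stands on it from x = 85 mm on. Its two places for plates are centred at y = +80 and -80 mm
- jar_center (a point): centre of a small amber jar with a red cap, 56 mm diameter, 75 mm high, loose; not to be moved
- can_center (a point): centre of a small can with a green label, 56 mm diameter, 70 mm high, loose; not to be moved. The jar and the can stand on either side of the way from the jig to the mark, one nearer the robot and one farther
- wrench_mid (a point): middle of a steel wrench, 180 mm long along x, lying at the left of the bench; not to be moved
- screwdriver_mid (a point): middle of a screwdriver, 190 mm long along x, lying at the right of the bench; not to be moved
- block_center (a point): centre of a wooden block 120 x 60 x 40 mm at the right of the bench near the robot; not to be moved
- tin: the same tin, origin at the centre of its underside
- blue_plate: the same blue plate, origin at the centre of its underside, same axes

How it is judged:
On the way, in this order (a step that is already met when the one before it is completed fails the run):
1. the tin stands at rest on its mark (horizontal distance between tin_center and mark_center below 0.022 m and angle between tin_center's own z axis and vertical below 0.05 rad and linear speed of tin below 0.01 m/s), for 0.2 s.
2. the blue plate lies flush in the jig's corner (x of blue_plate_top in the frame of jig_corner between 0.051 and 0.0595 m and y of blue_plate_top in the frame of jig_corner between -0.0695 and -0.061 m and angle between the x axis of blue_plate_top and the x axis of jig_corner, either way round below 0.06 rad and angle between blue_plate_top's own z axis and vertical below 0.04 rad and height (world z) of blue_plate_top below 0.009 m), for 0.2 s.
At the end, for the whole second after the job is handed in: The tin stands upright, still and released with its centre within 22 mm of the mark's centre, and the blue plate lies flat and still in the jig, its centre within 4.5 mm (off the bars) of its place against both bars and within 0.06 rad of square to them; nothing else has been moved (all of step 1 and all of step 2 and linear speed of blue_plate below 0.01 m/s); the robot touches nothing.
It fails at once if the tin is tipped or lifted (angle between tin_center's own z axis and vertical above 0.35 rad or height (world z) of tin above 0.02 m).
It fails at once if the blue plate is lifted or tipped up (angle between blue_plate_top's own z axis and vertical above 0.25 rad or height (world z) of blue_plate_top above 0.03 m).
It fails at once if the bare plate is moved more than 20 mm (distance of bare_plate_top from where it was at the start of the episode above 0.02 m).
It fails at once if a bystander (jar, can, wrench, screwdriver, block) is moved more than 20 mm (distance of any of jar_center, can_center, wrench_mid, screwdriver_mid, block_center from where it was at the start of the episode above 0.02 m).
It also fails if it takes over 72 s, if anything falls off the work surface, if the arm or the gripper's body presses on something with over 40 N, if the wrist force passes 120 N, or if a joint passes its speed limit or range.

ROBOT

A 6-joint arm with a two-finger parallel gripper is mounted at the origin on the work surface. World frame = base frame: x ahead of the robot, y to its left, z up, the work surface at z = 0. Lengths are in m, angles in rad, forces in N, time in s.
With the tool pointing down it reaches from about 0.25 to 0.725 m from the base axis. Payload 4 kg.
Tool frame: the origin (TCP) lies midway between the tips of the shut fingers; the grasp point (between the pads) lies 19 mm behind it; z points along the fingers, y is the direction in which the jaws open and shut (so a half turn about z gives the same grasp; the last joint's range is limited). The gripper opens to 85 mm and grips with 20 to 120 N. Pads are 22 mm wide; open, the fingers measure 114 mm over their backs; the gripper's body (76 mm by 85 mm) begins 54 mm behind the grasp point. The pads swing forward as they close: fully open they stand 13 mm farther back than shut.
Start: joints at [1.26, 0.241, 0.005, 1.335, 0, 1.571], TCP at [0.153, 0.476, 0.231] pointing down, gripper open.
Joint ranges: [-2.72, 2.72], [-1.05, 1.87], [-1.09, 1.28], [-1.99, 2.15], [-1.42, 1.44], [-3.14, 3.14]. Speed limits (rad/s): [2.79, 2.79, 3.14, 3.14, 3.14, 3.14].

INTERFACE

Orientations are given as a unit quaternion [x, y, z, w].
In Python, from workcell import get_obs, camera, camera_model, job_done, masks_of gives the robot as it stands.
- The arm moves only by the tool jog_arm, never from a script. Its argument "deltas" is a list that holds one entry, the list of rows, each a list of 7 numbers: the shift along the tool's x, y, z in mm, then the turn, a rotation vector about the tool's x, y, z in degrees, then the finger opening in mm, from 0 to 85.4. A call has 1 to 5 rows; each row shifts and turns the pose as measured when the row begins, along the tool's axes as they then stand; what a row does not reach is not made up. A row lasts 1/10 s, in which the tool goes at most 50 mm and 8.59 degrees, less where a joint would pass 70% of its speed; a pose out of reach is approached as far as the arm can. A call with a gripper value outside its range is refused whole. The fingers move at their own pace and stop on an object; the grip force is fixed at half the most. Time passes only in rows, so rows that do not move let the fingers close. It gives the time, the measured TCP pose, the force and the opening at its end, in the units of the state.
- get_obs(): the state, without advancing time (a new reading comes with each control period).
- camera(name): name is "scene" or "top" or "wrist"; returns the picture (384x512x3 uint8, red, green, blue); there is no depth.
- camera_model(name): a dict with "fovy" (degrees; the focal length in pixels is half the picture's height over the tangent of half this angle, whatever the lens; pixels are square), "cx", "cy" (the principal point, pixels), "pose" (4x4, takes a point from camera to world coordinates); the wrist camera has in their place "T_tool_cam" (4x4, takes a point from camera to tool coordinates, whose origin is the TCP and whose axes are the flange's). Camera axes: x right, y down, z forward; pixel columns grow to the right and rows downward; lengths in m; the calibration is good to about 2 mm. A picture is of the moment at which its call begins: read the wrist's pose just before it. camera_model takes no time and is no camera call.
- job_done(): hands the job in, once; it reports no verdict.
Trained networks look in the newest picture that a camera, given by its name, has taken for a name from the list of things; names that differ only in an ending like _2 or _b are one class to them, and where a whole thing is asked for, a point or a joint stands for the part that bears it (a point fixed in the world has none). Each returns a list of dicts, best first, with "conf" (0 to 1); they miss things now and then, are a little off and sometimes report something else, mostly with a low value. They report only what shows in the picture. A call takes as long as a camera call.
- masks_of(target, camera): "pixels" (384x512 bool, what is visible of it) and "at" ([column, row] in pixels, amid what is visible of it).
The state is a dict: "clock": time; "joint_pos": joint angles; "joint_vel": joint speeds; "tau": joint torques, N m; "eef_pos": TCP position; "tool_rot": TCP orientation; "ft_force": force on the tool from outside, world axes, zero at the start; "ft_torque": the same for the moment, N m; "grip_width": finger opening in m.
Only numpy, scipy, OpenCV 4.12 (cv2) and the standard library are available. Lean on these libraries where they do the work, as an engineer would, in place of code of your own. Each camera call takes 0.05 s, during which the arm holds its last target. There are 200 camera calls.

## Working session

There is one attempt and no reset: what is moved stays moved. The work goes in short steps, Python scripts to look and compute and a tool call to move; the robot and the scene stay as the last step left them, time stands still between calls to the robot, and variables do not carry over. Pictures are saved under pics/ and viewed, about 8 in all and at most 12, crops included, and the job is handed in when it is done.

Besides the shell and the picture viewer there is one more tool, called after "Emit:" by a JSON object that holds its "op" and its "data". jog_arm: Moves the arm, as the interface text tells. Its arguments: {"type":"object","properties":{"deltas":{"type":"array"}},"required":["deltas"]}

```bash
mkdir -p pics; cat > h.py <<'E'
import numpy as np, cv2
from workcell import get_obs, camera, camera_model, job_done, masks_of
from scipy.spatial.transform import Rotation as R
def cam(name):
    o=get_obs(); m=camera_model(name)
    if name=="wrist":
        T=np.eye(4);T[:3,:3]=R.from_quat(o["tool_rot"]).as_matrix();T[:3,3]=o["eef_pos"]; P=T@m["T_tool_cam"]
    else: P=m["pose"]
    return m,np.array(P)
def ray(m,P,uv,z):
    f=192/np.tan(np.radians(m["fovy"])/2)
    d=P[:3,:3]@np.array([(uv[0]-m["cx"])/f,(uv[1]-m["cy"])/f,1]); return P[:3,3]+d*(z-P[2,3])/d[2]
def proj(m,P,X):
    f=192/np.tan(np.radians(m["fovy"])/2)
    c=(np.asarray(X)-P[:3,3])@P[:3,:3]; return np.array([m["cx"]+f*c[...,0]/c[...,2],m["cy"]+f*c[...,1]/c[...,2]]).T
def snap(name,fn):
    m,P=cam(name); im=camera(name); cv2.imwrite("pics/"+fn,im[...,::-1]); return m,P,im
E
python3 - <<'E'
from h import *
o=get_obs();print(o["eef_pos"],o["tool_rot"],o["ft_force"],o["grip_width"])
for n in("top","scene"):
    m,P,im=snap(n,n+"0.png");print(n,{k:v for k,v in m.items()})
    for t,z in(("tin_center",.08),("mark_center",0),("blue_plate_top",.006),("bare_plate_top",.006),("jig_place",0),("jig_corner",0),("riser",.04),("jar_center",.075),("can_center",.07),("block_center",.04)):
        try: r=masks_of(t,n)[:2]
        except Exception as e: print(t,e);continue
        for q in r: print(n,t,round(q["conf"],2),np.round(q["at"]),ray(m,P,q["at"],z).round(3),q["pixels"].sum())
E
```

```text
[0.15270888 0.47542088 0.23040029] [ 1.54780153e-01  9.87948350e-01 -1.06419872e-03 -1.70436514e-04] [0.00504785 0.56731552 0.89758523] 0.08534928662133935
top {'fovy': 49.11189229334326, 'cx': 258.2912383101377, 'cy': 189.88028236874837, 'pose': array([[ 0.0069975 , -0.98236255,  0.18685518,  0.25237804],
       [-0.99965068, -0.01163449, -0.0237308 , -0.02407758],
       [ 0.02548622, -0.18662385, -0.9821008 ,  1.25719316],
       [ 0.        ,  0.        ,  0.        ,  1.        ]])}
top tin_center 0.71 [205. 181.] [0.5  0.1  0.08] 1152
top mark_center 0.55 [337. 174.] [ 0.546 -0.298  0.   ] 1507
top blue_plate_top 0.72 [230. 136.] [0.661 0.033 0.006] 837
top bare_plate_top 0.75 [175. 134.] [0.664 0.204 0.006] 856
top jig_place 0.66 [188. 211.] [0.425 0.158 0.   ] 342
top jig_corner 0.6 [195. 212.] [0.42  0.136 0.   ] 391
top riser 0.92 [205. 100.] [0.761 0.111 0.04 ] 6004
top jar_center 0.74 [295. 214.] [ 0.41  -0.158  0.075] 280
top can_center 0.58 [294. 134.] [ 0.646 -0.158  0.07 ] 343
top can_center 0.22 [297. 215.] [ 0.406 -0.163  0.07 ] 338
scene {'fovy': 51.56748826619688,
[... 203 characters left out ...]
0.70603251, -0.70787658,  0.99542344],
       [ 0.        ,  0.        ,  0.        ,  1.        ]])}
scene tin_center 0.57 [305. 208.] [0.529 0.124 0.08 ] 1033
scene mark_center 0.97 [190. 189.] [ 0.551 -0.3    0.   ] 821
scene blue_plate_top 0.52 [264. 235.] [0.627 0.029 0.006] 344
scene bare_plate_top 0.85 [311. 260.] [0.651 0.198 0.006] 344
scene jig_place 0.71 [322. 208.] [0.434 0.153 0.   ] 141
scene jig_corner 0.62 [324. 209.] [0.439 0.161 0.   ] 171
scene riser 0.58 [272. 275.] [0.769 0.124 0.04 ] 7061
scene jar_center 0.88 [238. 172.] [ 0.47  -0.145  0.075] 308
scene can_center 0.88 [211. 214.] [ 0.667 -0.133  0.07 ] 388
scene block_center 0.91 [196. 149.] [ 0.392 -0.369  0.04 ] 482
```

```bash
python3 - <<'E'
import cv2
a=cv2.imread("pics/top0.png")[70:280,120:400]; cv2.imwrite("pics/top0c.png",cv2.resize(a,(800,600),interpolation=cv2.INTER_CUBIC))
E
```

```text
(no output)
```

View pics/top0c.png

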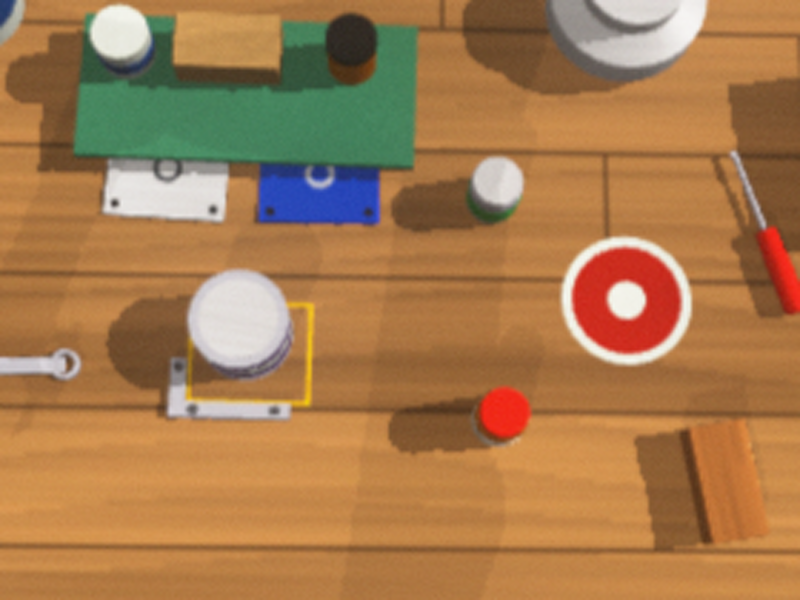

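```bash
python3 - <<'E'
from h import *
m,P=cam("top")
for n,u,v,z in(("lid",239,318,.08),("mark",626,300,0),("jigTLin",189,400,0),("jigBR",308,404,0),("jigTR",312,305,0),("blueFL",259,221,.006),("blueFR",378,221,.006),("riserL",76,153,.04),("riserR",412,165,.04),("can",497,184,.07),("jar",502,413,.075)):
    print(n,ray(m,P,(120+u*.35,70+v*.35),z).round(3))
o=get_obs();print(R.from_quat(o["tool_rot"]).as_matrix().round(3),o["joint_pos"])
E
```

```text
lid [0.499 0.104 0.08 ]
mark [ 0.541 -0.303  0.   ]
jigTLin [0.427 0.162 0.   ]
jigBR [0.425 0.037 0.   ]
jigTR [0.531 0.035 0.   ]
blueFL [0.622 0.093 0.006]
blueFR [ 0.624 -0.035  0.006]
riserL [0.684 0.285 0.04 ]
riserR [ 0.676 -0.07   0.04 ]
can [ 0.647 -0.157  0.07 ]
jar [ 0.407 -0.159  0.075]
[[-0.952  0.306  0.   ]
 [ 0.306  0.952  0.   ]
 [-0.     0.    -1.   ]] [ 1.25997814e+00  2.40609887e-01  5.00976585e-03  1.33517655e+00
 -2.99229003e-05  1.57079668e+00]
```

```bash
cat >> h.py <<'E'
def plan(tgt,yaw_y,n,grip,o=None):
    """rows from the present pose to TCP tgt with tool pointing down and tool y at world angle yaw_y (deg)"""
    o=o or get_obs(); p=np.array(o["eef_pos"]); Rm=R.from_quat(o["tool_rot"])
    Y=np.array([np.cos(np.radians(yaw_y)),np.sin(np.radians(yaw_y)),0]); Z=np.array([0,0,-1.]); Rt=R.from_matrix(np.c_[np.cross(Y,Z),Y,Z])
    w=(Rm.inv()*Rt).as_rotvec()/n; st=(np.array(tgt)-p)/n
    for i in range(n):
        print([round(float(v)) for v in Rm.inv().apply(st)*1000]+[round(float(v),1) for v in np.degrees(w)]+[grip]); Rm=Rm*R.from_rotvec(w)
def st():
    o=get_obs(); M=R.from_quat(o["tool_rot"]).as_matrix()
    print(o["clock"],np.round(o["eef_pos"],4),"yawy",np.degrees(np.arctan2(M[1,1],M[0,1])).round(1),"tilt",M[:2,2].round(3),np.round(o["ft_force"],1),o["grip_width"]); return o
E
python3 -c "
from h import *
plan([.491,.187,.2],6.1,10,60)"
```

```text
[-41, -17, 3, 0.0, 0.0, 6.6, 60]
[-43, -12, 3, 0.0, 0.0, 6.6, 60]
[-44, -7, 3, 0.0, 0.0, 6.6, 60]
[-44, -2, 3, 0.0, 0.0, 6.6, 60]
[-44, 3, 3, 0.0, 0.0, 6.6, 60]
[-44, 8, 3, 0.0, 0.0, 6.6, 60]
[-43, 13, 3, 0.0, 0.0, 6.6, 60]
[-41, 18, 3, 0.0, 0.0, 6.6, 60]
[-38, 22, 3, 0.0, 0.0, 6.6, 60]
[-36, 27, 3, 0.0, 0.0, 6.6, 60]
```

Emit:
{"op": "jog_arm", "data": {"deltas": [[[-41,-17,3,0,0,6.6,60],[-43,-12,3,0,0,6.6,60],[-44,-7,3,0,0,6.6,60],[-44,-2,3,0,0,6.6,60],[-44,3,3,0,0,6.6,60]]]}}

```text
clock: 1.6
eef_pos: [0.3234, 0.333, 0.216]
tool_rot: [0.433, 0.902, 0.002, -0.0]
ft_force: [0.1, 0.5, -0.0]
grip_width: 0.0605
```

Emit:
{"op": "jog_arm", "data": {"deltas": [[[-44,8,3,0,0,6.6,60],[-43,13,3,0,0,6.6,60],[-41,18,3,0,0,6.6,60],[-38,22,3,0,0,6.6,60],[-36,27,3,0,0,6.6,60]]]}}

```text
clock: 2.1
eef_pos: [0.4971, 0.1785, 0.201]
tool_rot: [0.68, 0.733, 0.004, -0.001]
ft_force: [0.1, 1.1, 0.6]
grip_width: 0.0598
```

```bash
python3 - <<'E'
from h import *
st()
plan([.491,.187,.03],6.1,5,60)
m,P,im=snap("wrist","w1.png")
for q in masks_of("tin_center","wrist")[:1]: print(q["conf"],q["at"],ray(m,P,q["at"],.08),ray(m,P,q["at"],.06))
E
```

```text
2.1 [0.4971 0.1785 0.201 ] yawy 4.3 tilt [0.004 0.007] [0.1 1.1 0.6] 0.059773886961813065
[2, -1, 34, 0.1, -0.1, -0.4, 60]
[2, -1, 34, 0.1, -0.1, -0.4, 60]
[2, -1, 34, 0.1, -0.1, -0.4, 60]
[2, -1, 34, 0.1, -0.1, -0.4, 60]
[2, -1, 34, 0.1, -0.1, -0.4, 60]
0.59 [252.5, 254.3] [0.50202636 0.11671148 0.08      ] [0.50281828 0.10650738 0.06      ]
```

View pics/w1.png

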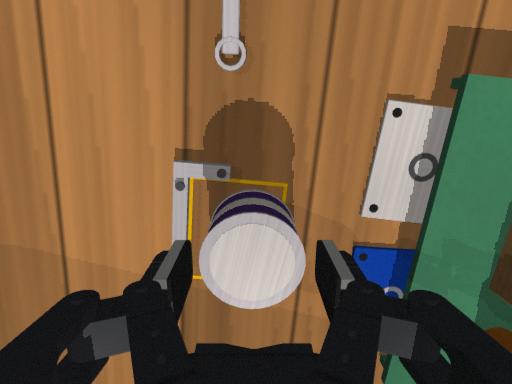

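```bash
python3 - <<'E'
from h import *
m,P=cam("wrist")
print(P[:3,3])
for n,u,v,z in(("lid",253,258,.08),("jigc",190,178,0),("jig far-left",287,184,0),("frontbar",190,278,0),("blueFL",353,247,.006),("bareFL",388,100,.006),("bareFR",362,214,.006)):
    print(n,ray(m,P,(u,v),z).round(4))
print(proj(m,P,[[.4971,.1785,.201]]))
E
```

```text
[0.49393909 0.24962168 0.34391874]
lid [0.5049 0.1106 0.08  ]
jigc [0.4306 0.1629 0.    ]
jig far-left [0.5399 0.1636 0.    ]
frontbar [0.4324 0.0358 0.    ]
blueFL [0.6247 0.0941 0.006 ]
bareFL [0.6341 0.2615 0.006 ]
bareFR [0.6284 0.1358 0.006 ]
[[248.10299813 250.16020152]]
```

Emit:
{"op": "jog_arm", "data": {"deltas": [[[18,-6,30,0,0,-1.8,60],[0,0,45,0,0,0,60],[0,0,45,0,0,0,60],[0,0,45,0,0,0,60],[0,0,5,0,0,0,60]]]}}

```text
clock: 2.7
eef_pos: [0.4964, 0.1965, 0.0289]
tool_rot: [0.669, 0.743, 0.008, 0.001]
ft_force: [-1.4, -0.2, -0.1]
grip_width: 0.0601
```

```bash
python3 - <<'E'
from h import *
st()
plan([.497,.160,.03],6.1,2,60)
E
```

```text
2.7 [0.4964 0.1965 0.0289] yawy 6.0 tilt [0.013 0.01 ] [-1.4 -0.2 -0.1] 0.0601097374601406
[-18, -2, -1, 0.4, -0.2, -0.0, 60]
[-18, -2, -1, 0.4, -0.2, -0.0, 60]
```

Emit:
{"op": "jog_arm", "data": {"deltas": [[[-10,0,0,0,0,0,60],[-10,0,0,0,0,0,60],[-10,0,0,0,0,0,60],[-10,0,0,0,0,0,60],[-10,0,0,0,0,0,60]]]}}

```text
clock: 3.2
eef_pos: [0.5047, 0.1467, 0.0351]
tool_rot: [0.668, 0.744, 0.012, 0.002]
ft_force: [-1.9, 2.6, -2.0]
grip_width: 0.0597
```

Emit:
{"op": "jog_arm", "data": {"deltas": [[[-12,0,0,0,0,0,60],[-12,0,0,0,0,0,60],[-12,0,0,0,0,0,60],[-12,0,0,0,0,0,60],[-12,0,0,0,0,0,60]]]}}

```text
clock: 3.7
eef_pos: [0.513, 0.0824, 0.0361]
tool_rot: [0.668, 0.744, 0.015, 0.003]
ft_force: [-0.7, 3.2, -1.5]
grip_width: 0.0601
```

```bash
python3 - <<'E'
from h import *
st()
m,P,im=snap("top","t2.png")
for t,z in(("tin_center",.08),("mark_center",0)):
  for q in masks_of(t,"top")[:1]: print(q["conf"],q["at"],ray(m,P,q["at"],z))
plan([.54,-.251,.03],6.1,25,60)
E
```

```text
3.7 [0.513  0.0824 0.0361] yawy 6.2 tilt [0.023 0.018] [-0.7  3.2 -1.5] 0.060149762168205466
0.95 [236.7, 176.1] [0.51582529 0.00966645 0.08      ]
0.76 [337.1, 174.8] [ 0.54176294 -0.29710237  0.        ]
[-13, 0, 0, 0.1, -0.0, 0.0, 60]
[-13, 0, 0, 0.1, -0.0, 0.0, 60]
[-13, 0, 0, 0.1, -0.0, 0.0, 60]
[-13, 0, 0, 0.1, -0.0, 0.0, 60]
[-13, 0, 0, 0.1, -0.0, 0.0, 60]
[-13, 0, 0, 0.1, -0.0, 0.0, 60]
[-13, 0, 0, 0.1, -0.0, 0.0, 60]
[-13, 0, 0, 0.1, -0.0, 0.0, 60]
[-13, 0, 0, 0.1, -0.0, 0.0, 60]
[-13, 0, 0, 0.1, -0.0, 0.0, 60]
[-13, 0, 0, 0.1, -0.0, 0.0, 60]
[-13, 0, 0, 0.1, -0.0, 0.0, 60]
[-13, 0, 0, 0.1, -0.0, 0.0, 60]
[-13, 0, 0, 0.1, -0.0, 0.0, 60]
[-13, 0, 0, 0.1, -0.0, 0.0, 60]
[-13, 0, 0, 0.1, -0.0, 0.0, 60]
[-13, 0, 0, 0.1, -0.0, 0.0, 60]
[-13, 0, 0, 0.1, -0.0, 0.0, 60]
[-13, 0, 0, 0.1, -0.0, 0.0, 60]
[-13, 0, 0, 0.1, -0.0, 0.0, 60]
[-13, 0, 0, 0.1, -0.0, 0.0, 60]
[-13, 0, 0, 0.1, -0.0, 0.0, 60]
[-13, 0, 0, 0.1, -0.0, 0.0, 60]
[-13, 0, 0, 0.1, -0.0, 0.0, 60]
[-13, 0, 0, 0.1, -0.0, 0.0, 60]
```

Emit:
{"op": "jog_arm", "data": {"deltas": [[[-13,0,0,0.4,0,0,60],[-13,0,0,0.4,0,0,60],[-13,0,0,0.4,0,0,60],[-13,0,0,0.4,0,0,60],[-13,0,0,0.4,0,0,60]]]}}

```text
clock: 4.35
eef_pos: [0.5211, 0.0176, 0.0358]
tool_rot: [0.666, 0.746, 0.003, -0.011]
ft_force: [-0.4, 4.3, 1.2]
grip_width: 0.0601
```

Emit:
{"op": "jog_arm", "data": {"deltas": [[[-13,0,0,0.3,0,0,60],[-13,0,0,0.3,0,0,60],[-13,0,0,0.3,0,0,60],[-13,0,0,0.3,0,0,60],[-13,0,0,0.3,0,0,60]]]}}

```text
clock: 4.85
eef_pos: [0.5295, -0.0524, 0.0351]
tool_rot: [0.666, 0.746, -0.007, -0.021]
ft_force: [-1.3, 4.7, 2.9]
grip_width: 0.0597
```

Emit:
{"op": "jog_arm", "data": {"deltas": [[[-13,0,0,0,0,0,60],[-13,0,0,0,0,0,60],[-13,0,0,0,0,0,60],[-13,0,0,0,0,0,60],[-13,0,0,0,0,0,60]]]}}

```text
clock: 5.35
eef_pos: [0.5377, -0.1212, 0.035]
tool_rot: [0.665, 0.746, -0.005, -0.022]
ft_force: [-0.9, 5.5, 5.1]
grip_width: 0.0597
```

```bash
python3 - <<'E'
from h import *
st()
m,P,im=snap("wrist","w2.png")
for t,z in(("tin_center",.08),("mark_center",0)):
  for q in masks_of(t,"wrist")[:1]: print(q["conf"],q["at"],ray(m,P,q["at"],z))
m,P,im=snap("top","t3.png")
for t,z in(("tin_center",.08),("mark_center",0)):
  for q in masks_of(t,"top")[:1]: print(q["conf"],q["at"],ray(m,P,q["at"],z))
plan([.54,-.251,.03],6.1,1,60)
E
```

```text
5.35 [ 0.5377 -0.1212  0.035 ] yawy 6.6 tilt [-0.04   0.021] [-0.9  5.5  5.1] 0.05967328271060512
0.62 [253.9, 297.6] [ 0.5395969  -0.11622521  0.08      ]
0.55 [341.5, 171.9] [ 0.55111743 -0.31101544  0.        ]
[-130, -12, 2, -2.2, -1.4, 0.4, 60]
```

View pics/t3.png

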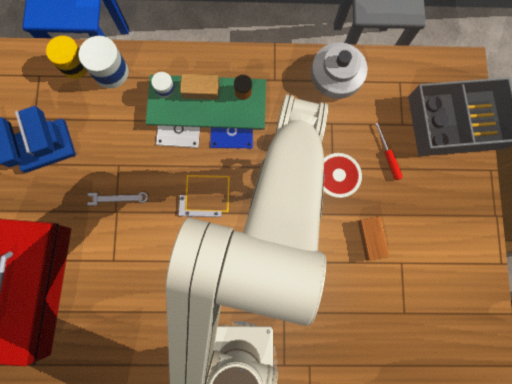

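Emit:
{"op": "jog_arm", "data": {"deltas": [[[-12,-1,0,-0.5,-0.3,0,60],[-12,-1,0,-0.5,-0.3,0,60],[-12,-1,0,-0.5,-0.3,0,60],[-12,-1,0,-0.5,-0.3,0,60],[-12,-1,0,-0.3,-0.3,0,60]]]}}

```text
clock: 6.15
eef_pos: [0.5386, -0.1793, 0.0329]
tool_rot: [0.663, 0.749, 0.002, 0.0]
ft_force: [0.7, 4.6, 1.5]
grip_width: 0.0598
```

Emit:
{"op": "jog_arm", "data": {"deltas": [[[-10,-1,0,0,-0.2,0,60],[-9,-1,0,0,-0.2,0,60],[-7,-1,0,0,0,0,60],[-6,0,0,0,0,0,60]]]}}

```text
clock: 6.55
eef_pos: [0.5385, -0.2151, 0.0328]
tool_rot: [0.664, 0.748, -0.0, 0.002]
ft_force: [-0.2, 5.2, 1.6]
grip_width: 0.0599
```

```bash
python3 - <<'E'
from h import *
st()
m,P,im=snap("wrist","w3.png")
for t,z in(("tin_center",.08),("mark_center",0)):
  for q in masks_of(t,"wrist")[:1]: print(q["conf"],q["at"],ray(m,P,q["at"],z))
m,P,im2=snap("scene","s3.png")
for t,z in(("tin_center",.08),("mark_center",0)):
  for q in masks_of(t,"scene")[:1]: print(q["conf"],q["at"],ray(m,P,q["at"],z))
c=im2[120:270,130:330,::-1]; c=cv2.resize(c,(512,384),interpolation=cv2.INTER_CUBIC)
cv2.imwrite("pics/c3.png",cv2.resize(np.hstack([im[...,::-1],c]),(800,300)))
E
```

```text
6.55 [ 0.5385 -0.2151  0.0328] yawy 6.8 tilt [ 0.003 -0.003] [-0.2  5.2  1.6] 0.05985247104135238
0.65 [252.4, 294.0] [ 0.53759095 -0.20601876  0.08      ]
0.65 [194.3, 185.3] [ 0.59144773 -0.24149236  0.08      ]
0.69 [179.1, 189.9] [ 0.57008539 -0.33194025  0.        ]
```

View pics/c3.png

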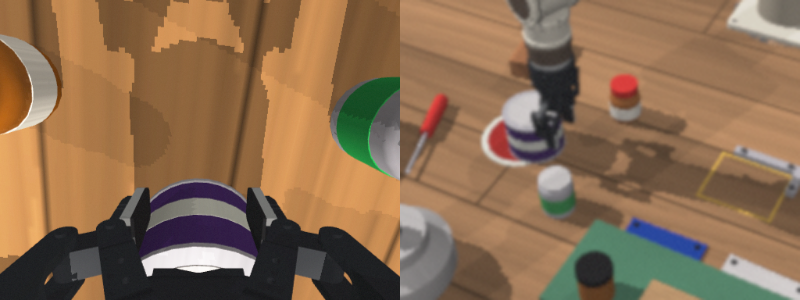

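Emit:
{"op": "jog_arm", "data": {"deltas": [[[-8,-1,0,0,0,0,60],[-8,-1,0,0,0,0,60],[-8,-1,0,0,0,0,60],[-6,0,0,0,0,0,60],[-3,0,0,0,0,0,60]]]}}

```text
clock: 7.35
eef_pos: [0.5397, -0.2471, 0.0327]
tool_rot: [0.662, 0.749, 0.001, 0.001]
ft_force: [0.4, 5.0, 2.5]
grip_width: 0.0602
```

Emit:
{"op": "jog_arm", "data": {"deltas": [[[0,0,0,0,0,0,60],[15,0,0,0,0,0,60],[30,0,0,0,0,0,60],[40,0,0,0,0,0,60],[40,0,-20,0,0,0,60]]]}}

```text
clock: 7.85
eef_pos: [0.5236, -0.1266, 0.05]
tool_rot: [0.667, 0.745, -0.002, 0.004]
ft_force: [-0.3, 0.1, 0.3]
grip_width: 0.06
```

```bash
python3 - <<'E'
from h import *
st()
for n in("top","scene"):
  m,P,im=snap(n,n+"4.png")
  for t,z in(("tin_center",.08),("mark_center",0)):
    for q in masks_of(t,n)[:1]: print(n,q["conf"],q["at"],ray(m,P,q["at"],z))
  x0,y0=(300,130) if n=="top" else(130,130)
  cv2.imwrite("pics/c4%s.png"%n,cv2.resize(im[y0:y0+90,x0:x0+90,::-1],(400,400),interpolation=cv2.INTER_CUBIC))
cv2.imwrite("pics/c4.png",np.hstack([cv2.imread("pics/c4top.png"),cv2.imread("pics/c4scene.png")]))
E
```

```text
7.85 [ 0.5236 -0.1266  0.05  ] yawy 6.3 tilt [ 0.002 -0.008] [-0.3  0.1  0.3] 0.05997706993206527
top 0.84 [337.7, 168.0] [ 0.54355711 -0.28204382  0.08      ]
top 0.72 [232.7, 138.9] [0.65217361 0.02636566 0.        ]
scene 0.6 [191.1, 179.9] [ 0.57424406 -0.2653036   0.08      ]
scene 0.7 [189.2, 198.7] [ 0.59094835 -0.27547364  0.        ]
```

View pics/c4.png

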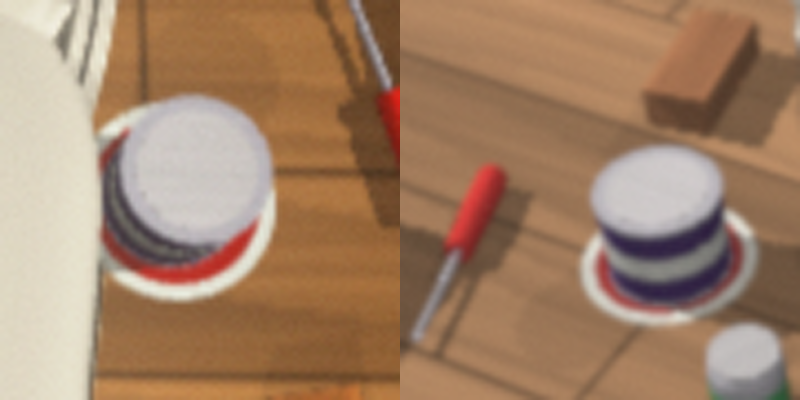

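```bash
python3 - <<'E'
from h import *
m,P=cam("top")
print("tin top",ray(m,P,(343.9,168.0),.08))
t=np.linspace(0,2*np.pi,73)
def circ(x,y,r,z): return np.c_[x+r*np.cos(t),y+r*np.sin(t),0*t+z]
a=cv2.imread("pics/c4top.png"); 
m2,P2=cam("scene"); print("tin scene",ray(m2,P2,(187.8,173.2),.08))
b=cv2.imread("pics/c4scene.png")
tt=ray(m,P,(343.9,168.0),.08); ts=ray(m2,P2,(187.8,173.2),.08)
for im,mm,PP,o,T in((a,m,P,(300,130),tt),(b,m2,P2,(130,130),ts)):
    for X,c in((circ(.544,-.301,.07,0),(0,255,0)),(circ(T[0],T[1],.05,.08),(255,0,255)),(circ(T[0],T[1],.05,0),(0,255,255))):
        cv2.polylines(im,[((proj(mm,PP,X)-o)/.225).astype(int)],True,c,1)
cv2.imwrite("pics/c5.png",np.hstack([a,b]))
E
```

```text
tin top [ 0.54379597 -0.30009562  0.08      ]
tin scene [ 0.55123351 -0.2937246   0.08      ]
```

View pics/c5.png

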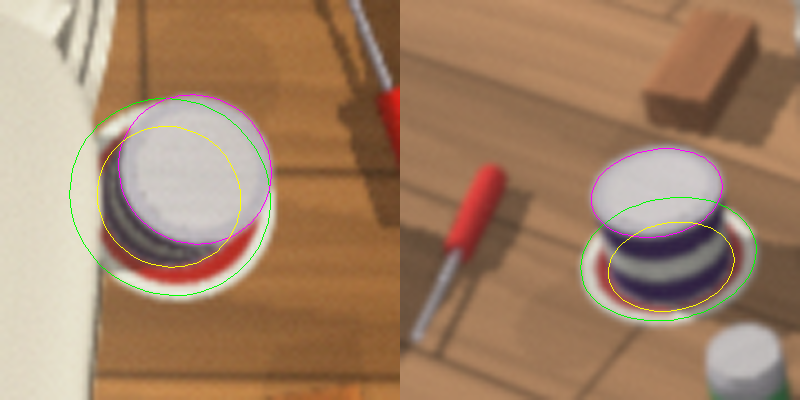

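Emit:
{"op": "jog_arm", "data": {"deltas": [[[0,0,-40,0,0,0,60],[0,0,-40,0,0,0,60]]]}}

```text
clock: 8.35
eef_pos: [0.5207, -0.1288, 0.1266]
tool_rot: [0.668, 0.744, -0.005, -0.0]
ft_force: [0.9, 0.7, 0.7]
grip_width: 0.0596
```

```bash
python3 - <<'E'
from h import *
print(st()["joint_pos"])
plan([.64,.029,.13],90,10,60)
E
```

```text
8.35 [ 0.5207 -0.1288  0.1266] yawy 6.2 tilt [-0.007 -0.007] [0.9 0.7 0.7] 0.05964610580770835
[-0.23779386  0.38307876 -0.077266    1.11594954 -0.00844176  1.2244555 ]
[14, 14, -1, -0.1, -0.0, -8.4, 60]
[12, 16, -1, -0.1, -0.0, -8.4, 60]
[10, 17, -1, -0.1, -0.0, -8.4, 60]
[7, 18, 0, -0.1, -0.0, -8.4, 60]
[5, 19, 0, -0.1, -0.0, -8.4, 60]
[2, 20, 0, -0.1, -0.0, -8.4, 60]
[-1, 20, 0, -0.1, -0.0, -8.4, 60]
[-4, 19, 0, -0.1, -0.0, -8.4, 60]
[-7, 19, 0, -0.1, -0.0, -8.4, 60]
[-10, 17, 0, -0.1, -0.0, -8.4, 60]
```

Emit:
{"op": "jog_arm", "data": {"deltas": [[[14,14,0,0,0,-8.4,60],[12,16,0,0,0,-8.4,60],[10,17,0,0,0,-8.4,60],[7,18,0,0,0,-8.4,60],[5,19,0,0,0,-8.4,60]]]}}

```text
clock: 8.85
eef_pos: [0.5851, -0.0593, 0.1305]
tool_rot: [0.352, 0.936, -0.006, 0.003]
ft_force: [-0.6, 0.1, -0.2]
grip_width: 0.06
```

Emit:
{"op": "jog_arm", "data": {"deltas": [[[2,20,0,0,0,-8.4,60],[-1,20,0,0,0,-8.4,60],[-4,19,0,0,0,-8.4,60],[-7,19,0,0,0,-8.4,60],[-10,17,0,0,0,-8.4,60]]]}}

```text
clock: 9.35
eef_pos: [0.6461, 0.0157, 0.1249]
tool_rot: [-0.016, 1.0, -0.009, -0.001]
ft_force: [-0.4, 0.9, 0.2]
grip_width: 0.0599
```

```bash
python3 - <<'E'
from h import *
print(st()["joint_pos"])
m,P,im=snap("wrist","w6.png")
for q in masks_of("blue_plate_top","wrist")[:1]:
  c,_=cv2.findContours(q["pixels"].astype(np.uint8),0,2); r=cv2.boxPoints(cv2.minAreaRect(max(c,key=len)))
  print(q["conf"]); [print(p,ray(m,P,p,.006)) for p in r]
plan([.648,.029,.03],90,3,60)
E
```

```text
9.35 [0.6461 0.0157 0.1249] yawy 91.8 tilt [-0.002 -0.017] [-0.4  0.9  0.2] 0.05993299909591217
[ 3.23258511e-02  5.90806304e-01  2.57054270e-01  1.23945783e+00
 -1.71567026e-02  5.00439394e-04]
0.93
[197.71097 235.67596] [ 0.69289038 -0.03408166  0.006     ]
[200.05228 161.34024] [ 0.62435725 -0.03079149  0.006     ]
[351.28024 166.10333] [0.62398426 0.09706151 0.006     ]
[348.93893 240.43906] [0.69218139 0.10311552 0.006     ]
[-1, 4, 31, -0.3, -0.0, 0.6, 60]
[-1, 4, 31, -0.3, -0.0, 0.6, 60]
[0, 4, 31, -0.3, -0.0, 0.6, 60]
```

View pics/w6.png

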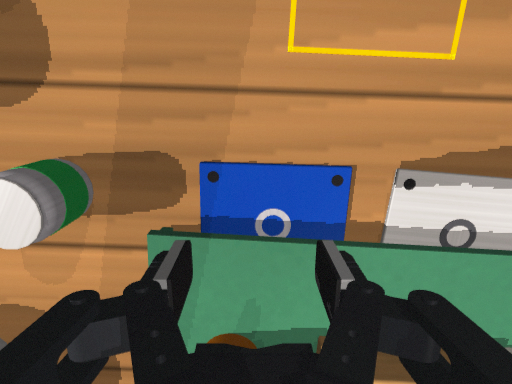

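```bash
python3 - <<'E'
from h import *
m,P=cam("wrist")
for n,u,v,z in(("jigFL",454,58,0),("jigFR",291,50,0),("ring",272,224,.006),("riserL",148,231,.04),("riserR",512,251,.04)): print(n,ray(m,P,(u,v),z))
plan([.651,.033,.03],90,3,60)
E
```

```text
jigFL [0.53806042 0.16996865 0.        ]
jigFR [0.53565811 0.04270438 0.        ]
ring [0.67953931 0.0341573  0.006     ]
riserL [ 0.67528573 -0.06519653  0.04      ]
riserR [0.68201737 0.22191262 0.04      ]
[-2, 6, 31, -0.3, -0.0, 0.6, 60]
[-2, 6, 31, -0.3, -0.0, 0.6, 60]
[-1, 5, 31, -0.3, -0.0, 0.6, 60]
```

Emit:
{"op": "jog_arm", "data": {"deltas": [[[-1,6,31,-0.3,0,0.6,60],[-1,6,31,-0.3,0,0.6,60],[0,5,31,-0.3,0,0.6,60],[0,0,10,0,0,0,60],[0,0,3,0,0,0,60]]]}}

```text
clock: 9.95
eef_pos: [0.6494, 0.0251, 0.0149]
tool_rot: [0.012, 1.0, -0.002, 0.0]
ft_force: [0.5, -0.4, 0.2]
grip_width: 0.06
```

```bash
python3 - <<'E'
from h import *
st();plan([.650,.033,.01],90,1,60)
E
```

```text
9.95 [0.6494 0.0251 0.0149] yawy 88.6 tilt [ 0.    -0.004] [ 0.5 -0.4  0.2] 0.06001348035567063
[0, 8, 5, -0.3, 0.0, -1.4, 60]
```

Emit:
{"op": "jog_arm", "data": {"deltas": [[[0,8,3,0,0,-1,60],[0,0,3,0,0,0,60],[0,0,2,0,0,0,60]]]}}

```text
clock: 10.25
eef_pos: [0.6513, 0.0316, 0.0092]
tool_rot: [0.005, 1.0, -0.002, 0.002]
ft_force: [0.7, 0.4, 0.5]
grip_width: 0.0599
```

Emit:
{"op": "jog_arm", "data": {"deltas": [[[0,0,2,0,0,0,60],[0,0,2,0,0,0,60]]]}}

```text
clock: 10.45
eef_pos: [0.6529, 0.0318, 0.0071]
tool_rot: [0.005, 1.0, -0.002, 0.004]
ft_force: [-0.3, -0.5, -0.4]
grip_width: 0.0604
```

Emit:
{"op": "jog_arm", "data": {"deltas": [[[0,0,2,0,0,0,60]]]}}

```text
clock: 10.55
eef_pos: [0.6534, 0.0318, 0.0056]
tool_rot: [0.005, 1.0, -0.002, 0.005]
ft_force: [0.2, -0.3, 0.5]
grip_width: 0.06
```

Emit:
{"op": "jog_arm", "data": {"deltas": [[[0,0,2,0,0,0,60]]]}}

```text
clock: 10.65
eef_pos: [0.6537, 0.0318, 0.0039]
tool_rot: [0.005, 1.0, -0.002, 0.005]
ft_force: [-0.2, -0.2, 0.3]
grip_width: 0.0604
```

Emit:
{"op": "jog_arm", "data": {"deltas": [[[1,0,2,0,0,0,60]]]}}

```text
clock: 10.75
eef_pos: [0.6529, 0.0318, 0.0019]
tool_rot: [0.005, 1.0, -0.002, 0.005]
ft_force: [-0.1, 0.1, -0.4]
grip_width: 0.0607
```

Emit:
{"op": "jog_arm", "data": {"deltas": [[[1,0,2,0,0,0,60]]]}}

```text
clock: 10.85
eef_pos: [0.6527, 0.0319, 0.0011]
tool_rot: [0.005, 1.0, -0.002, 0.006]
ft_force: [-2.9, -1.3, 12.5]
grip_width: 0.06
```

Emit:
{"op": "jog_arm", "data": {"deltas": [[[1,0,2,0,0,0,60]]]}}

```text
clock: 10.95
eef_pos: [0.6527, 0.0319, 0.001]
tool_rot: [0.005, 1.0, -0.002, 0.007]
ft_force: [-2.9, -0.7, 11.7]
grip_width: 0.0601
```

Emit:
{"op": "jog_arm", "data": {"deltas": [[[5,0,2,0,0,0,60],[8,0,2,0,0,0,60],[8,0,2,0,0,0,60]]]}}

```text
clock: 11.25
eef_pos: [0.641, 0.0319, 0.0012]
tool_rot: [0.005, 1.0, -0.002, 0.018]
ft_force: [4.6, -0.8, 6.4]
grip_width: 0.06
```

Emit:
{"op": "jog_arm", "data": {"deltas": [[[8,0,2,0,0,0,60],[8,0,2,0,0,0,60],[8,0,2,0,0,0,60]]]}}

```text
clock: 11.55
eef_pos: [0.6267, 0.0324, 0.0013]
tool_rot: [0.006, 1.0, -0.001, 0.03]
ft_force: [3.2, 0.2, 6.1]
grip_width: 0.0602
```

```bash
cat >> h.py <<'E'
def blue():
  m,P=cam("wrist");camera("wrist")
  for q in masks_of("blue_plate_top","wrist")[:1]:
    c,_=cv2.findContours(q["pixels"].astype(np.uint8),0,2); r=cv2.boxPoints(cv2.minAreaRect(max(c,key=len)))
    print(q["conf"]); [print(p,ray(m,P,p,.006).round(4)) for p in r]
E
python3 - <<'E'
from h import *
st(); blue()
E
```

```text
11.55 [0.6267 0.0324 0.0013] yawy 89.3 tilt [ 0.059 -0.002] [3.2 0.2 6.1] 0.06024055062775172
0.68
[111.17806 220.1918 ] [ 0.6071 -0.0325  0.006 ]
[387.48495 191.10684] [0.5941 0.095  0.006 ]
[403.48495 343.10684] [0.6827 0.1156 0.006 ]
[127.17807 372.1918 ] [ 0.7026 -0.0393  0.006 ]
```

```bash
cat >> h.py <<'E'
def blue2(fn=None):
  """front edge and side edges of the blue plate by colour in the wrist picture"""
  m,P=cam("wrist");im=camera("wrist").astype(int)
  if fn: cv2.imwrite("pics/"+fn,im[...,::-1])
  B=((im[...,2]>im[...,0]+60)&(im[...,2]>im[...,1]+50)).astype(np.uint8)
  n,l,s,_=cv2.connectedComponentsWithStats(B); k=1+np.argmax(s[1:,4]); B=l==k
  cols=[c for c in range(512) if B[:,c].sum()>15]; lo,hi=cols[0],cols[-1]
  pts=np.array([ray(m,P,(c,np.argmax(B[:,c])-.5),.006)[:2] for c in cols[12:-12]])
  f=np.polyfit(pts[:,1],pts[:,0],1); res=abs(np.polyval(f,pts[:,1])-pts[:,0])
  g=res<=np.median(res)*3+1e-4; f=np.polyfit(pts[g,1],pts[g,0],1)
  r=[int(np.argmax(B[:,c])) for c in(lo,hi)]
  print("cols",lo,hi,"front edge x at y=.03/.10:",np.polyval(f,[.03,.10]).round(4),"yaw deg",-np.degrees(np.arctan(f[0])).round(2),"ends y",pts[[0,-1],1].round(4))
  for s_,c0 in(("R",cols[0]),("L",cols[-1])):
    row=int(np.argmax(B[:,cols[12]]))+12; rr=np.where(B[row])[0]
    print(s_,ray(m,P,((rr[0]-.5) if s_=="R" else rr[-1]+.5,row),.006).round(4))
E
python3 - <<'E'
from h import *
blue2("w7.png"); plan([.6267,.0324,.0013],90,1,60)
E
```

```text
cols 116 387 front edge x at y=.03/.10: [0.6007 0.5925] yaw deg 6.69 ends y [-0.0248  0.0895]
R [ 0.6138 -0.0327  0.006 ]
L [0.6153 0.098  0.006 ]
[-1, 0, 0, -0.1, 3.3, -0.7, 60][ WARN:0@0.951] global loadsave.cpp:1063 imwrite_ Unsupported depth image for selected encoder is fallbacked to CV_8U.
```

View pics/w7.png

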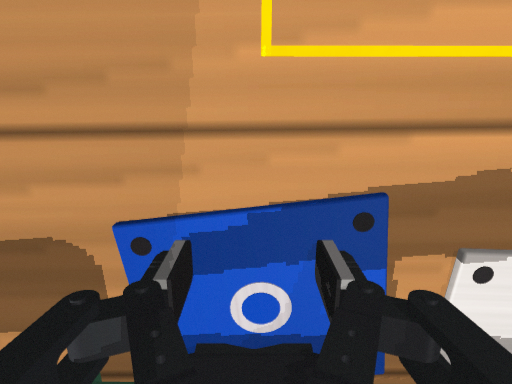

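Emit:
{"op": "jog_arm", "data": {"deltas": [[[0,0,-12,0,3.3,0,60],[-10,2,0,0,0,-6,60],[-10,1,2,0,0,0,60]]]}}

```text
clock: 12.0
eef_pos: [0.6421, 0.0361, 0.0117]
tool_rot: [-0.049, 0.999, -0.001, -0.003]
ft_force: [-0.6, 0.4, -0.2]
grip_width: 0.0602
```

```bash
python3 - <<'E'
from h import *
print(st()["ft_torque"]);plan([.648,.037,.004],96,1,60)
E
```

```text
12.0 [0.6421 0.0361 0.0117] yawy 95.6 tilt [-0.005 -0.002] [-0.6  0.4 -0.2] 0.060217460597891834
[-0.02952607 -0.05417158 -0.02009484]
[-6, 0, 8, -0.1, -0.3, -0.4, 60]
```

Emit:
{"op": "jog_arm", "data": {"deltas": [[[-5,0,4,0,-0.3,0,60],[0,0,4,0,0,0,60],[0,0,3,0,0,0,60],[1,0,3,0,0,0,60]]]}}

```text
clock: 12.4
eef_pos: [0.6474, 0.0368, 0.0009]
tool_rot: [-0.048, 0.999, -0.0, 0.002]
ft_force: [-4.6, -0.4, 22.4]
grip_width: 0.06
```

```bash
python3 - <<'E'
from h import *
print(st()["ft_torque"])
E
```

```text
12.4 [0.6474 0.0368 0.0009] yawy 95.5 tilt [ 0.004 -0.001] [-4.6 -0.4 22.4] 0.060015653747273356
[0.11048855 0.89196073 0.05980789]
```

Emit:
{"op": "jog_arm", "data": {"deltas": [[[0,0,4,0,0,0,60],[0,0,4,0,0,0,60]]]}}

```text
clock: 12.6
eef_pos: [0.6474, 0.0368, 0.0009]
tool_rot: [-0.048, 0.999, -0.0, 0.004]
ft_force: [-7.7, -0.8, 21.0]
grip_width: 0.0596
```

```bash
python3 - <<'E'
from h import *
print(st()["ft_torque"])
E
```

```text
12.6 [0.6474 0.0368 0.0009] yawy 95.5 tilt [0.008 0.   ] [-7.7 -0.8 21. ] 0.059565528859460405
[ 0.07076907  1.58518326 -0.00305329]
```

Emit:
{"op": "jog_arm", "data": {"deltas": [[[8,0,4,0,0.4,1,60],[8,1,4,0,0.4,1,60],[8,1,4,0,0.4,1,60],[8,0,4,0,0.4,1,60]]]}}

```text
clock: 13.0
eef_pos: [0.6344, 0.0372, 0.0011]
tool_rot: [-0.012, 1.0, 0.0, 0.013]
ft_force: [5.1, 1.2, 10.8]
grip_width: 0.0599
```

```bash
python3 - <<'E'
from h import *
print(st()["ft_torque"]); blue2()
E
```

```text
13.0 [0.6344 0.0372 0.0011] yawy 91.4 tilt [0.027 0.001] [ 5.1  1.2 10.8] 0.059938872648947594
[ 0.04652664 -1.06308246  0.07839154]
cols 104 391 front edge x at y=.03/.10: [0.588  0.5847] yaw deg 2.65 ends y [-0.0232  0.0929]
R [ 0.5964 -0.0295  0.006 ]
L [0.5934 0.0998 0.006 ]
```

Emit:
{"op": "jog_arm", "data": {"deltas": [[[11,0,4,0,0.9,1,60],[11,0,4,0,0.9,0.8,60],[11,0,4,0,0.9,0.8,60],[11,0,4,0,0.9,0,60],[11,0,4,0,0.9,0,60]]]}}

```text
clock: 13.55
eef_pos: [0.6069, 0.0376, 0.001]
tool_rot: [0.012, 1.0, 0.001, 0.006]
ft_force: [5.2, 0.1, 11.7]
grip_width: 0.0602
```

Emit:
{"op": "jog_arm", "data": {"deltas": [[[11,0,4,0,0.9,0,60],[11,0,4,0,0.9,0,60],[11,0,4,0,0.9,0,60]]]}}

```text
clock: 13.85
eef_pos: [0.5908, 0.0383, 0.001]
tool_rot: [0.012, 1.0, 0.001, 0.002]
ft_force: [6.7, -0.4, 11.7]
grip_width: 0.0601
```

```bash
python3 - <<'E'
from h import *
print(st()["ft_torque"]); blue2()
E
```

```text
13.85 [0.5908 0.0383 0.001 ] yawy 88.6 tilt [0.005 0.002] [ 6.7 -0.4 11.7] 0.060070474555121746
[-0.38201677 -1.2174113   0.15907554]
cols 114 395 front edge x at y=.03/.10: [0.5477 0.5554] yaw deg -6.32 ends y [-0.0156  0.0996]
R [ 0.5481 -0.022   0.006 ]
L [0.5499 0.0513 0.006 ]
```

Emit:
{"op": "jog_arm", "data": {"deltas": [[[0,0,4,0.6,0,0,60],[0,0,4,0.6,0,0,60]]]}}

```text
clock: 14.1
eef_pos: [0.5903, 0.0384, 0.0013]
tool_rot: [0.012, 1.0, -0.009, 0.004]
ft_force: [-9.4, -1.9, 29.9]
grip_width: 0.0599
```

```bash
python3 - <<'E'
from h import *
print(st()["ft_torque"]); blue2()
E
```

```text
14.1 [0.5903 0.0384 0.0013] yawy 88.6 tilt [ 0.008 -0.017] [-9.4 -1.9 29.9] 0.059895832727557205
[0.30373772 2.01112051 0.2880585 ]
cols 116 396 front edge x at y=.03/.10: [0.547  0.5552] yaw deg -6.69 ends y [-0.015   0.0999]
R [ 0.5474 -0.0219  0.006 ]
L [0.5488 0.0465 0.006 ]
```

Emit:
{"op": "jog_arm", "data": {"deltas": [[[8,0,4,0,0.8,-1.5,60],[8,0,4,0,0.8,-1.5,60],[8,0,4,0,0.8,-1.5,60],[8,0,4,0,0.8,-1.5,60]]]}}

```text
clock: 14.55
eef_pos: [0.5789, 0.0384, 0.0014]
tool_rot: [-0.04, 0.999, -0.008, 0.0]
ft_force: [5.5, -1.2, 11.7]
grip_width: 0.0599
```

```bash
python3 - <<'E'
from h import *
print(st()["ft_torque"]); blue2()
E
```

```text
14.55 [0.5789 0.0384 0.0014] yawy 94.6 tilt [ 0.001 -0.016] [ 5.5 -1.2 11.7] 0.059940278240768106
[ 0.33498914 -1.09604188 -0.12421822]
cols 115 395 front edge x at y=.03/.10: [0.5378 0.5378] yaw deg -0.03 ends y [-0.0204  0.0956]
R [ 0.5443 -0.0263  0.006 ]
L [0.5377 0.0522 0.006 ]
```

Emit:
{"op": "jog_arm", "data": {"deltas": [[[10,1,4,-0.6,0.9,0,60],[10,1,4,0,0.9,0,60],[10,1,4,0,0.9,0,60],[10,1,4,0,0.9,0,60]]]}}

```text
clock: 15.0
eef_pos: [0.5614, 0.0395, 0.0011]
tool_rot: [-0.038, 0.999, -0.003, -0.005]
ft_force: [5.2, -1.5, 11.7]
grip_width: 0.06
```

```bash
python3 - <<'E'
from h import *
print(st()["ft_torque"]); blue2()
E
```

```text
15.0 [0.5614 0.0395 0.0011] yawy 94.4 tilt [-0.01  -0.006] [ 5.2 -1.5 11.7] 0.059971619826907
[ 0.1550174  -1.10312325 -0.13813742]
cols 110 387 front edge x at y=.03/.10: [0.5262 0.5193] yaw deg 5.62 ends y [-0.0217  0.0932]
R [ 0.5377 -0.0282  0.006 ]
L [0.5276 0.1005 0.006 ]
```

Emit:
{"op": "jog_arm", "data": {"deltas": [[[10,1,4,-0.3,0.7,1.4,60],[10,1,4,0,0.7,1.4,60],[10,1,4,0,0.7,1.4,60],[10,1,4,0,0.7,1.2,60]]]}}

```text
clock: 15.45
eef_pos: [0.5443, 0.0424, 0.0009]
tool_rot: [0.011, 1.0, -0.0, -0.003]
ft_force: [4.2, -1.0, 12.9]
grip_width: 0.0601
```

```bash
python3 - <<'E'
from h import *
print(st()["ft_torque"]); blue2()
E
```

```text
15.45 [0.5443 0.0424 0.0009] yawy 88.7 tilt [-0.006  0.   ] [ 4.2 -1.  12.9] 0.060140073692621046
[-0.1411439  -1.17307534  0.07694666]
cols 108 385 front edge x at y=.03/.10: [0.5105 0.508 ] yaw deg 2.06 ends y [-0.0167  0.0991]
R [ 0.5179 -0.0239  0.006 ]
L [0.5209 0.1055 0.006 ]
```

Emit:
{"op": "jog_arm", "data": {"deltas": [[[10,5,4,0.1,0.7,0.6,60],[10,8,4,0,0.7,0.6,60],[10,8,4,0,0.7,0.6,60],[10,8,4,0,0.7,0.4,60]]]}}

```text
clock: 15.9
eef_pos: [0.5272, 0.0678, 0.0011]
tool_rot: [0.037, 0.999, -0.004, -0.002]
ft_force: [3.3, -6.5, 17.0]
grip_width: 0.0602
```

```bash
python3 - <<'E'
from h import *
print(st()["ft_torque"]); blue2()
E
```

```text
15.9 [0.5272 0.0678 0.0011] yawy 85.8 tilt [-0.005 -0.008] [ 3.3 -6.5 17. ] 0.06019463373710428
[-0.78970423 -0.81414287 -0.0603044 ]
cols 108 384 front edge x at y=.03/.10: [0.4925 0.4934] yaw deg -0.8 ends y [0.0102 0.1258]
R [0.4981 0.0026 0.006 ]
L [0.5073 0.132  0.006 ]
```

Emit:
{"op": "jog_arm", "data": {"deltas": [[[12,3,4,0,0.7,-0.2,60],[12,2,4,0,0.7,-0.2,60],[12,2,4,0,0.7,-0.2,60],[12,2,4,0,0.7,0,60]]]}}

```text
clock: 16.35
eef_pos: [0.5044, 0.0805, 0.001]
tool_rot: [0.034, 0.999, -0.002, 0.001]
ft_force: [6.1, -3.0, 15.8]
grip_width: 0.0594
```

```bash
python3 - <<'E'
from h import *
print(st()["ft_torque"]); blue2()
E
```

```text
16.35 [0.5044 0.0805 0.001 ] yawy 86.1 tilt [ 0.003 -0.004] [ 6.1 -3.  15.8] 0.05944305654453623
[-0.23346529 -1.19279829 -0.16040639]
cols 106 380 front edge x at y=.03/.10: [0.4753 0.4718] yaw deg 2.83 ends y [0.0208 0.1365]
R [0.4818 0.0132 0.006 ]
L [0.4906 0.1431 0.006 ]
```

Emit:
{"op": "jog_arm", "data": {"deltas": [[[12,1,4,0,0.9,0.8,60],[12,1,4,0,0.9,0.8,60],[12,1,4,0,0.9,0.8,60],[12,1,4,0,0.9,0.6,60]]]}}

```text
clock: 16.8
eef_pos: [0.4834, 0.0892, 0.0009]
tool_rot: [0.064, 0.998, 0.001, -0.0]
ft_force: [6.5, -2.6, 14.3]
grip_width: 0.0601
```

```bash
python3 - <<'E'
from h import *
print(st()["ft_torque"]); blue2()
m,P=cam("wrist")
E
```

```text
16.8 [0.4834 0.0892 0.0009] yawy 82.7 tilt [-0.     0.003] [ 6.5 -2.6 14.3] 0.060102386144294244
[-0.95682473 -1.32317939  0.15373396]
cols 106 379 front edge x at y=.03/.10: [0.4531 0.4542] yaw deg -0.83 ends y [0.0309 0.1467]
R [0.4586 0.023  0.006 ]
L [0.4753 0.1521 0.006 ]
```

Emit:
{"op": "jog_arm", "data": {"deltas": [[[11,1,4,0.5,0.8,0,60],[11,1,4,0,0.8,0,60],[8,3,4,0,0.7,0,60]]]}}

```text
clock: 17.15
eef_pos: [0.4733, 0.097, 0.0009]
tool_rot: [0.066, 0.998, -0.001, 0.001]
ft_force: [3.1, -8.7, 21.1]
grip_width: 0.0602
```

```bash
python3 - <<'E'
from h import *
print(st()["ft_torque"]); blue2("w9.png")
E
```

```text
17.15 [0.4733 0.097  0.0009] yawy 82.4 tilt [ 0.002 -0.003] [ 3.1 -8.7 21.1] 0.06023015557649676
[-1.23484169 -0.67489008 -0.20656403]
cols 106 379 front edge x at y=.03/.10: [0.4447 0.4453] yaw deg -0.5 ends y [0.0383 0.1545]
R [0.4502 0.0303 0.006 ]
L [0.4673 0.1593 0.006 ][ WARN:0@1.061] global loadsave.cpp:1063 imwrite_ Unsupported depth image for selected encoder is fallbacked to CV_8U.
```

View pics/w9.png

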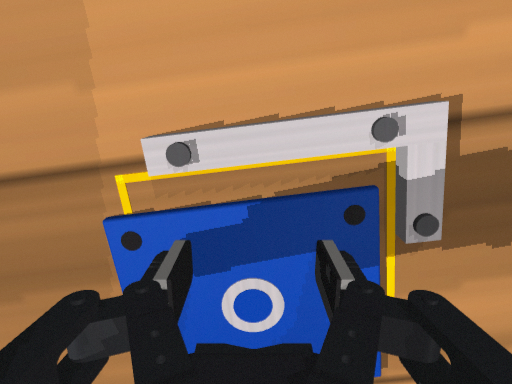

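```bash
python3 - <<'E'
from h import *
m,P=cam("wrist")
for n,u,v in(("corner",396,148),("frontR",116,177),("leftedge",396,295)): print(n,ray(m,P,(u,v),0).round(4))
for n,u,v in(("FL",379,186),("FR",105,219)): print(n,ray(m,P,(u,v),.006).round(4))
E
```

```text
corner [0.4306 0.1707 0.    ]
frontR [0.427  0.0399 0.    ]
leftedge [0.5091 0.1704 0.    ]
FL [0.4458 0.1604 0.006 ]
FR [0.445  0.0324 0.006 ]
```

Emit:
{"op": "jog_arm", "data": {"deltas": [[[10,3,4,0.2,0.7,0,60],[9,3,4,0,0.7,0,60],[6,4,4,0,0.5,0,60]]]}}

```text
clock: 17.5
eef_pos: [0.4678, 0.1062, 0.0009]
tool_rot: [0.071, 0.997, -0.005, 0.005]
ft_force: [-0.4, -19.5, 31.0]
grip_width: 0.0599
```

```bash
cat >> h.py <<'E'
def gaps():
  m,P=cam("wrist"); c=proj(m,P,[[.430,.170,0],[.428,.060,0],[.475,.170,0]]); return c
E
python3 - <<'E'
from h import *
print(st()["ft_torque"]); blue2("w10.png")
E
```

```text
17.5 [0.4678 0.1062 0.0009] yawy 81.9 tilt [ 0.009 -0.011] [ -0.4 -19.5  31. ] 0.0599336308538792
[-3.2301185  -0.03742737 -0.083056  ]
cols 106 378 front edge x at y=.03/.10: [0.4372 0.4392] yaw deg -1.63 ends y [0.0479 0.1634]
R [0.4431 0.0394 0.006 ]
L [0.4611 0.1685 0.006 ][ WARN:0@1.268] global loadsave.cpp:1063 imwrite_ Unsupported depth image for selected encoder is fallbacked to CV_8U.
```

Emit:
{"op": "jog_arm", "data": {"deltas": [[[10,0,3,0.2,0.8,0,60],[11,0,3,0,0.8,0,60],[11,0,3,0,0.6,0,60]]]}}

```text
clock: 17.85
eef_pos: [0.4541, 0.1079, 0.0013]
tool_rot: [0.075, 0.997, -0.007, 0.006]
ft_force: [7.6, -5.7, 9.7]
grip_width: 0.0597
```

```bash
python3 - <<'E'
from h import *
print(st()["ft_torque"]); blue2("w11.png")
E
```

```text
17.85 [0.4541 0.1079 0.0013] yawy 81.4 tilt [ 0.01  -0.014] [ 7.6 -5.7  9.7] 0.05970600685038065
[-0.90298878 -1.79549502 -0.30191513]
cols 105 376 front edge x at y=.03/.10: [0.4285 0.4298] yaw deg -1.11 ends y [0.0478 0.1643]
R [0.4341 0.0395 0.006 ]
L [0.453  0.1687 0.006 ][ WARN:0@1.151] global loadsave.cpp:1063 imwrite_ Unsupported depth image for selected encoder is fallbacked to CV_8U.
```

Emit:
{"op": "jog_arm", "data": {"deltas": [[[8,1,4,0.3,0.6,0,60],[8,2,4,0,0.6,0,60],[6,4,3,0,0.4,0,60]]]}}

```text
clock: 18.2
eef_pos: [0.4528, 0.109, 0.0018]
tool_rot: [0.082, 0.996, -0.016, 0.015]
ft_force: [1.8, -14.6, 17.0]
grip_width: 0.0601
```

```bash
python3 - <<'E'
from h import *
print(st()["ft_torque"]); blue2("w12.png")
E
```

```text
18.2 [0.4528 0.109  0.0018] yawy 80.6 tilt [ 0.026 -0.035] [  1.8 -14.6  17. ] 0.060133016250423416
[-2.63741981 -0.38538016 -0.07902251]
cols 105 374 front edge x at y=.03/.10: [0.4285 0.4296] yaw deg -0.88 ends y [0.0483 0.1645]
R [0.4329 0.0397 0.006 ]
L [0.4524 0.1687 0.006 ][ WARN:0@1.144] global loadsave.cpp:1063 imwrite_ Unsupported depth image for selected encoder is fallbacked to CV_8U.
```

View pics/w12.png

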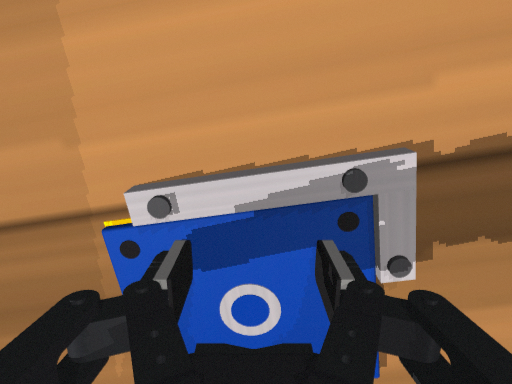

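Emit:
{"op": "jog_arm", "data": {"deltas": [[[0,0,0,0,0,0,60],[0,0,-3,0,0,0,60],[0,0,-10,0,0,0,60],[20,0,-45,0,0,0,60],[20,0,-45,0,0,0,60]]]}}

```text
clock: 18.75
eef_pos: [0.4045, 0.117, 0.101]
tool_rot: [0.084, 0.996, -0.019, 0.007]
ft_force: [1.1, -0.5, -0.2]
grip_width: 0.06
```

Emit:
{"op": "jog_arm", "data": {"deltas": [[[45,0,-20,0,0,0,60],[45,0,-20,0,0,0,60],[0,0,0,0,0,0,60]]]}}

```text
clock: 19.05
eef_pos: [0.3135, 0.1352, 0.1448]
tool_rot: [0.083, 0.996, -0.016, 0.01]
ft_force: [0.5, 0.2, 0.6]
grip_width: 0.0597
```

```bash
python3 - <<'E'
from h import *
st(); a=snap("top","t9.png")[2]; b=snap("scene","s9.png")[2]; c=snap("wrist","w13.png")[2]
f=lambda i,x,y,w,h:cv2.resize(i[y:y+h,x:x+w,::-1],(400,300),interpolation=cv2.INTER_CUBIC)
cv2.imwrite("pics/c9.png",np.vstack([np.hstack([f(a,150,110,240,180)*1,f(b,130,120,240,180)]),np.hstack([f(c,0,0,512,384),f(b,260,160,100,75)])]))
E
```

```text
19.05 [0.3135 0.1352 0.1448] yawy 80.4 tilt [ 0.017 -0.034] [0.5 0.2 0.6] 0.05965654543870689
```

View pics/c9.png

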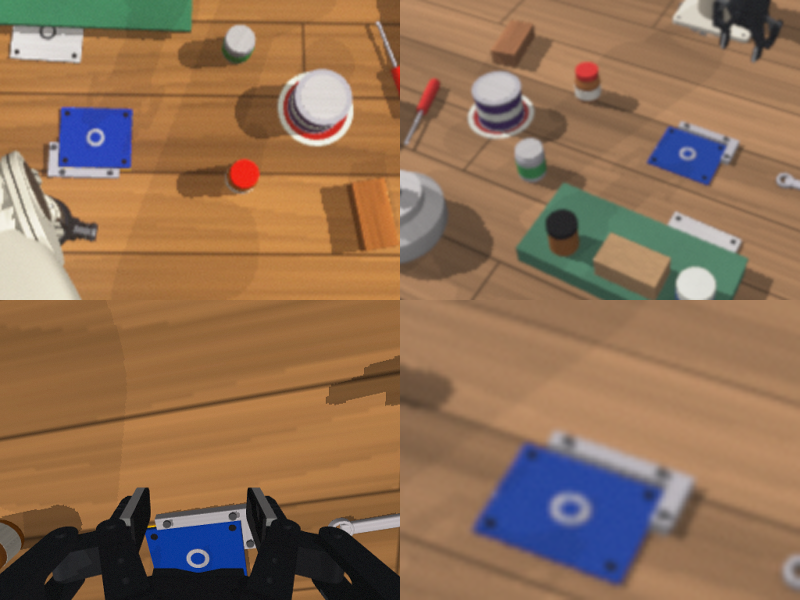

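```bash
python3 -c "
from h import *
print(job_done())"
```

```text
the job is handed in; nothing more can be done
None
```

I handed the job in at about 19 s of the 72 s allowed, with both steps done as far as my checks show. No verdict came back.

- **Tin:** I pushed it with the open fingers between the jar and the can onto its mark. It stands upright; the top camera puts its centre about 4 mm from the mark's centre, against the 22 mm allowed. The scene camera puts it 5 to 10 mm off, depending on the camera used for the mark.
- **Blue plate:** I pressed down with about 10 to 30 N and slid it out and into the corner. It swung up to about 6° each way while sliding, and I steered it back. The last reading before release showed it within 2 mm of both measured stop faces and about 1° off the robot's axes. It did not move when I pushed it against the bars again.
- **Last check:** In the last pictures, taken with the fingers lifted clear, the plate is flush against both bars. The tin is on its mark, and the bare plate, jar, can and the other bystanders in view look where they were. I checked those by eye only and did not measure them.
- **Less certain:** The jig's corner came out 4 to 8 mm apart between pictures, so I relied on the contact forces and the close-up view to judge the final fit. The trained networks also misread a few half-hidden views, placing the mark at the blue plate once, so I judged those by eye or by colour instead.

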